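Find the rocking corner of a jig plate and shim it

TASK

The aluminium jig plate on the bench rocks at one of its four corners. With the fingertips, press its corners down one after another until you find the one that gives, let go of it, and then press flat the raised brass shim tongue on the foot of that same corner (each tongue is hinged just to the left of its own corner). Leave the other three tongues standing up, do not lift or shift the plate, and leave the module on it and the loose things round it where they are.

Things in the scene. Friction and masses are not known exactly. Their poses are not given: they have to be found in the camera images.
- jig_base: Dark steel base, 200 x 180 x 8 mm, fixed to the bench at a different place and yaw each time. Origin on the bench top (z = 0) below the middle of the jig plate; as found its x axis points to the robot's right and its y axis away from the robot (yaw about -1.57 +-0.2). Four identical grey feet stand on it at x = +-50 mm, y = +-62 mm, one under each plate corner. Each foot has a brass shim tongue, hinged on its left (base -x) side (see flat_1 to flat_4).
- jig_plate: Loose I-shaped aluminium plate, 136 x 160 x 10 mm, 0.7 kg, level on the four feet between four dowels, axes as jig_base's. Origin at the middle of its underside, 38 mm above the bench (top 48 mm). Each corner is an ear about 36 x 46 mm. Three corners are firm; one, unknown and alike to the eye, goes down 5 mm under 2 to 4 N, then stops, and springs back when released.
- circuit_module: Small circuit module, green with coloured caps, 30 x 52 x 19 mm, standing loose on the middle of the jig plate; origin at the centre of its underside. Stays there.
- green_pen: Green and white marker pen, 17 x 135 x 16 mm, lying between jig and robot; bystander.
- blue_relay: Small blue relay, 20 x 28 x 22 mm, standing right of the jig; bystander.
- white_tee: Off-white T-shaped connector, 30 x 43 x 14 mm, lying in front of the jig on the left; bystander.
- green_capacitor: Green can capacitor, 30 mm across, 41 mm high, standing on the mat to the right; bystander.
- yellow_tin: Round tin with yellow lid, 49 mm across, 24 mm high, on the mat to the right; bystander.
- corner_1 (a point): Middle of the far left corner of the jig plate, on its top face (moves with the plate); plate x = -50 mm, y = +62 mm.
- flat_1 (a point): Where to press the brass tongue (orange dot) of the far left corner: centre of the top face there once it lies flat, 38 mm above the bench; fixed to jig_base, 58 mm to the left (base -x) of corner_1. Tongue 20 wide, 3 thick, 42 mm long towards base -x from its hinge (28 mm to the right of this point); as found it slopes up, tip about 60 to 66 mm above the bench. Takes 2 to 5 N, stays where left.
- corner_2 (a point): Middle of the near left corner of the jig plate, on its top face (moves with the plate); plate x = -50 mm, y = -62 mm.
- flat_2 (a point): Where to press the brass tongue (orange dot) of the near left corner: centre of the top face there once it lies flat, 38 mm above the bench; fixed to jig_base, 58 mm to the left (base -x) of corner_2. Tongue 20 wide, 3 thick, 42 mm long towards base -x from its hinge (28 mm to the right of this point); as found it slopes up, tip about 60 to 66 mm above the bench. Takes 2 to 5 N, stays where left.
- corner_3 (a point): Middle of the far right corner of the jig plate, on its top face (moves with the plate); plate x = +50 mm, y = +62 mm.
- flat_3 (a point): Where to press the brass tongue (orange dot) of the far right corner: centre of the top face there once it lies flat, 38 mm above the bench; fixed to jig_base, 58 mm to the left (base -x) of corner_3. Tongue 20 wide, 3 thick, 42 mm long towards base -x from its hinge (28 mm to the right of this point); as found it slopes up, tip about 60 to 66 mm above the bench. Takes 2 to 5 N, stays where left.
- corner_4 (a point): Middle of the near right corner of the jig plate, on its top face (moves with the plate); plate x = +50 mm, y = -62 mm.
- flat_4 (a point): Where to press the brass tongue (orange dot) of the near right corner: centre of the top face there once it lies flat, 38 mm above the bench; fixed to jig_base, 58 mm to the left (base -x) of corner_4. Tongue 20 wide, 3 thick, 42 mm long towards base -x from its hinge (28 mm to the right of this point); as found it slopes up, tip about 60 to 66 mm above the bench. Takes 2 to 5 N, stays where left.
- shim_a (a joint): Angle of the shim tongue of foot A (rad): 0 pressed flat, about 0.55 to 0.75 as found (raised). The four feet are put under the corners in a different order each time, so the letter does not tell the corner.
- shim_b (a joint): Angle of the shim tongue of foot B (rad): 0 pressed flat, about 0.55 to 0.75 as found (raised). The four feet are put under the corners in a different order each time, so the letter does not tell the corner.
- shim_c (a joint): Angle of the shim tongue of foot C (rad): 0 pressed flat, about 0.55 to 0.75 as found (raised). The four feet are put under the corners in a different order each time, so the letter does not tell the corner.
- shim_d (a joint): Angle of the shim tongue of foot D (rad): 0 pressed flat, about 0.55 to 0.75 as found (raised). The four feet are put under the corners in a different order each time, so the letter does not tell the corner.

How it is judged:
By the outcome, as a careful person would: the job done as asked, in the order asked, and still so for the second after the job is handed in, with the robot touching nothing.
It also fails if it takes over 54 s, if anything falls off the work surface, if the arm or the gripper's body presses on something with over 40 N, if the wrist force passes 120 N, or if a joint passes its speed limit or range.

ROBOT

A 7-joint arm with a two-finger parallel gripper is mounted at the origin on a cart in front of the work surface, level with it; the furniture and walls round the work are solid. World frame = base frame: x ahead of the robot, y to its left, z up, the work surface at z = 0. Lengths are in m, angles in degrees, forces in N, time in s.
With the tool pointing down it reaches from about 0.425 to 0.875 m from the base axis. Payload 4.7 kg.
Tool frame: the origin (TCP) lies between the finger pads; the fingertips stand 17 mm ahead of it and the grasp point (between the pads) lies 2 mm behind it; z points along the fingers, y is the line along which they close (so a half turn about z gives the same grasp; the last joint's range is limited). The gripper opens to 87 mm and grips with 3 to 60 N. Pads are 19 mm wide; open, the fingers measure 117 mm over their backs; the gripper's body (75 mm by 190 mm) begins 51 mm behind the grasp point.
Start: joints at [75.178, 18.392, -4.016, 83.108, 1.295, 78.541, -3.26], TCP at [0.175, -0.626, 0.24] pointing down, gripper open.
Joint ranges: [-163.93, 163.93], [-17.29, 119.83], [-79.2, 71.16], [3.27, 140.29], [-89.18, 269.18], [5.43, 117.66], [-154.24, 154.24]. Speed limits (degrees/s): [147.25, 147.25, 180, 180, 180, 180, 180].

INTERFACE

Orientations are given as a 3x3 rotation matrix whose columns are the frame's x, y, z axes.
In Python, from plant import sensors, get_image, robot, find_in, pinpoint gives the robot as it stands.
- The arm moves only by the tool servo_tool, never from a script. Its argument "plan" is text: rows parted by semicolons, each of 6 numbers parted by spaces: the shift along the tool's x, y, z in m, then the turn, a rotation vector about the tool's x, y, z in rad. In form: tx ty tz ax ay az; .... A call has 1 to 5 rows; each row shifts and turns the commanded pose from where the row before left it, along the tool's axes as they then stand; what a row does not reach is not made up. A row lasts 1/10 s, in which the tool goes at most 50 mm and 8.59 degrees, less where a joint would pass 70% of its speed; a pose out of reach is approached as far as the arm can. A call is refused whole if a number of a shift passes 0.05 or a number of a turn 0.15, either way. A call with a gripper value outside its range is refused whole. "jaw" is the closure in counts, from 0 (fully open) to 255 (shut), set as the call begins (left out, the last holds). The fingers move at their own pace and stop on an object; "squeeze" is the grip in N (left out, the last holds). Time passes only in rows, so rows that do not move let the fingers close. It gives the time, the measured TCP pose, the force, the opening and the grip force at its end, in the units of the state.
- sensors.state(): the state, without advancing time (a new reading comes with each control period).
- get_image(name): name is "scene" or "top" or "wrist"; returns a dict with "frame" (400x640x3 uint8, blue, green, red), "fov_y" (degrees; the focal length in pixels is half the picture's height over the tangent of half this angle, whatever the lens; pixels are square), "cx", "cy" (the principal point, pixels), "world_from_camera" (4x4, takes a point from camera to world coordinates); the wrist camera has in their place "hand_eye" (4x4, takes a point from camera to tool coordinates, whose origin is the TCP and whose axes are the flange's). Camera axes: x right, y down, z forward; pixel columns grow to the right and rows downward; lengths in m; the calibration is good to about 2 mm. The wrist camera is an equidistant fisheye: a pixel r from the principal point sees the ray r / f radians off the axis. A picture is of the moment at which its call begins: read the wrist's pose just before it. There is no depth.
- robot.sign_off(): hands the job in; it is judged then, once.
Trained networks look in a picture, given as the dict that the camera call returned (one of the last four; its "shot" number tells which), for a name from the list of things; names that differ only in an ending like _2 or _b are one class to them, and where a whole thing is asked for, a point or a joint stands for the part that bears it (a point fixed in the world has none). Each returns a list of dicts, best first, with "confidence" (0 to 1); they miss things now and then, are a little off and sometimes report something else, mostly with a low value. They report only what shows in the picture. A call takes as long as a camera call.
- find_in(thing, picture): "point" ([column, row] in pixels, amid what is visible of it).
- pinpoint(thing, picture): "point" ([column, row] in pixels: a listed point, or the origin of a listed thing).
The state is a dict: "time": time; "qpos": joint angles; "joint_vel": joint speeds; "effort": joint torques, N m; "ee_pos": TCP position; "ee_rot": TCP orientation; "force": force on the tool from outside, world axes, zero at the start; "ft_torque": the same for the moment, N m; "opening": finger opening in m; "gripper_force": force on a finger pad.
Only numpy, scipy, OpenCV 4.12 (cv2) and the standard library are available. Lean on these libraries where they do the work, as an engineer would, in place of code of your own. Each camera call takes 0.05 s, during which the arm holds its last target. There are 200 camera calls.

## Working session

There is one attempt and no reset: what is moved stays moved. The work goes in short steps, Python scripts to look and compute and a tool call to move; the robot and the scene stay as the last step left them, time stands still between calls to the robot, and variables do not carry over. Pictures are saved under pics/ and viewed, at most 10 in all, crops included, and the job is handed in when it is done.

Besides the shell and the picture viewer there is one more tool, called after "Call:" by a JSON object that holds its "op" and its "data". servo_tool: Moves the arm, as the interface text tells. Its arguments: {"type":"object","properties":{"plan":{"type":"string"},"jaw":{"type":"number"},"squeeze":{"type":"number"}},"required":["plan"]}

```bash
mkdir -p pics; cat > h.py <<'E'
import numpy as np, cv2
from plant import sensors, get_image, robot, find_in, pinpoint
def ray(p,im):
    f=200/np.tan(np.radians(im['fov_y']/2)); T=np.array(im['world_from_camera'])
    d=T[:3,:3]@np.array([(p[0]-im['cx'])/f,(p[1]-im['cy'])/f,1]); return T[:3,3],d
def atz(p,im,z):
    o,d=ray(p,im); return o+d*(z-o[2])/d[2]
E
python3 - <<'E'
from h import *
s=sensors.state(); print(s['time'],s['ee_pos'],s['ee_rot'],s['force'],s['opening'])
for n in ['scene','top']:
    im=get_image(n); cv2.imwrite(f'pics/{n}.png',im['frame'])
    for t,z in [('jig_base',0),('jig_plate',.038),('circuit_module',.048),('corner_1',.048),('corner_2',.048),('corner_3',.048),('corner_4',.048),('flat_1',.038),('flat_2',.038),('flat_3',.038),('flat_4',.038)]:
        for r in pinpoint(t,im)[:4]: print(n,t,np.round(r['point']),round(r['confidence'],2),np.round(atz(r['point'],im,z),3))
E
```

```text
0.0 [ 0.17495967 -0.62548708  0.23847218] [[ 9.62997026e-01  2.69511325e-01 -6.11566529e-04]
 [ 2.69511998e-01 -9.62995373e-01  1.78714753e-03]
 [-1.07279240e-04 -1.88584227e-03 -9.99998216e-01]] [0.34345185 0.32748533 0.12066724] 0.0871852528509585
scene jig_base [284. 219.] 0.88 [0.504 0.034 0.   ]
scene jig_base [458. 241.] 0.2 [ 0.61  -0.436  0.   ]
scene jig_plate [287. 208.] 0.86 [0.502 0.019 0.038]
scene jig_plate [274. 241.] 0.35 [ 0.334 -0.064  0.038]
scene jig_plate [426. 251.] 0.34 [ 0.461 -0.394  0.038]
scene circuit_module [426. 254.] 0.64 [ 0.43  -0.403  0.048]
scene circuit_module [284. 204.] 0.6 [0.508 0.032 0.048]
scene corner_1 [258. 208.] 0.72 [0.447 0.076 0.048]
scene corner_1 [280. 193.] 0.68 [0.565 0.09  0.048]
scene corner_1 [309. 200.] 0.58 [ 0.564 -0.016  0.048]
scene corner_1 [286. 218.] 0.57 [ 0.432 -0.029  0.048]
scene corner_2 [258. 208.] 0.72 [0.447 0.076 0.048]
scene corner_2 [280. 193.] 0.68 [0.565 0.09  0.048]
scene corner_2 [309. 200.] 0.58 [ 0.564 -0.016  0.048]
scene corner_2 [286. 218.] 0.57 [ 0.432 -0.029  0.048]
scene corner_3 [258. 208.] 0.72 [
[... 1863 characters left out ...]
. 231.] 0.84 [0.425 0.118 0.038]
top flat_1 [220. 181.] 0.7 [0.551 0.141 0.038]
top flat_1 [260. 179.] 0.67 [0.557 0.04  0.038]
top flat_2 [264. 223.] 0.96 [0.443 0.03  0.038]
top flat_2 [229. 231.] 0.84 [0.425 0.118 0.038]
top flat_2 [220. 181.] 0.7 [0.551 0.141 0.038]
top flat_2 [260. 179.] 0.67 [0.557 0.04  0.038]
top flat_3 [264. 223.] 0.96 [0.443 0.03  0.038]
top flat_3 [229. 231.] 0.84 [0.425 0.118 0.038]
top flat_3 [220. 181.] 0.7 [0.551 0.141 0.038]
top flat_3 [260. 179.] 0.67 [0.557 0.04  0.038]
top flat_4 [264. 223.] 0.96 [0.443 0.03  0.038]
top flat_4 [229. 231.] 0.84 [0.425 0.118 0.038]
top flat_4 [220. 181.] 0.7 [0.551 0.141 0.038]
top flat_4 [260. 179.] 0.67 [0.557 0.04  0.038]
```

```bash
python3 - <<'E'
import cv2,numpy as np
a=cv2.imread('pics/scene.png')[140:290,200:400];b=cv2.imread('pics/top.png')[140:270,180:353]
cv2.imwrite('pics/crop.png',np.vstack([cv2.resize(a,(400,300),interpolation=3),cv2.resize(b,(400,300),interpolation=3)]))
E
```

```text
(no output)
```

View pics/crop.png

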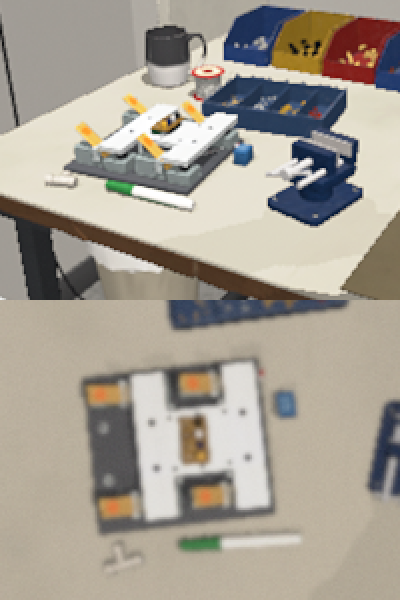

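View pics/scene.png

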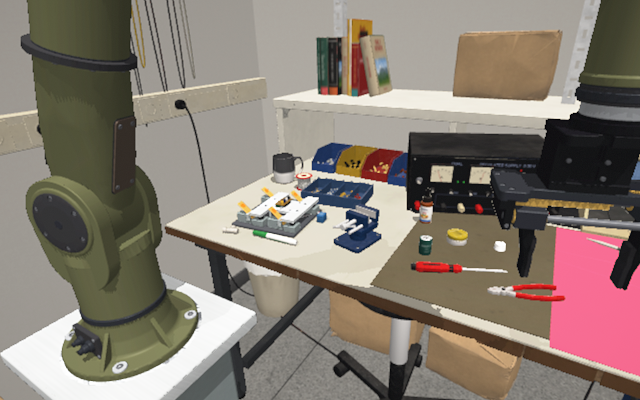

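Call:
{"op": "servo_tool", "data": {"plan": "0.04 -0.028 0 0 0 0;0.04 -0.028 0 0 0 0;0.04 -0.028 0 0 0 0;0.04 -0.028 0 0 0 0;0.04 -0.028 0 0 0 0", "jaw": 255}}

```text
time: 1.7
ee_pos: [0.331, -0.4357, 0.2398]
ee_rot: [[0.963, 0.269, 0.0], [0.269, -0.963, -0.001], [0.0, 0.001, -1.0]]
force: [0.8, -0.9, 1.0]
opening: 0.055
gripper_force: 0.0
```

Call:
{"op": "servo_tool", "data": {"plan": "0.032 -0.036 0 0 0 0;0.032 -0.036 0 0 0 0;0.032 -0.036 0 0 0 0;0.032 -0.036 0 0 0 0;0.032 -0.036 0 0 0 0"}}

```text
time: 2.2
ee_pos: [0.4362, -0.219, 0.2399]
ee_rot: [[0.963, 0.269, 0.001], [0.269, -0.963, -0.001], [0.0, 0.001, -1.0]]
force: [1.0, -0.6, 0.4]
opening: 0.015
gripper_force: 0.0
```

Call:
{"op": "servo_tool", "data": {"plan": "0.026 -0.042 0.006 0 0 0;0.026 -0.042 0.006 0 0 0;0.026 -0.042 0.006 0 0 0;0.026 -0.042 0.006 0 0 0;0.004 -0.03 0.006 0 0 0.14"}}

```text
time: 2.7
ee_pos: [0.4875, 0.0036, 0.2099]
ee_rot: [[0.991, 0.134, 0.002], [0.134, -0.991, 0.002], [0.002, -0.001, -1.0]]
force: [0.6, -0.2, -0.9]
opening: 0.0005
gripper_force: 0.0
```

```bash
cat >> h.py <<'E'
def wray(p,im,s):
    f=200/np.tan(np.radians(im['fov_y']/2)); v=np.array([p[0]-im['cx'],p[1]-im['cy']]); r=np.hypot(*v); a=r/f
    d=np.array([*(np.sin(a)*v/r),np.cos(a)]); H=np.array(im['hand_eye']); R=np.array(s['ee_rot'])
    return np.array(s['ee_pos'])+R@H[:3,3], R@H[:3,:3]@d
def watz(p,im,s,z):
    o,d=wray(p,im,s); return o+d*(z-o[2])/d[2]
E
cat > look.py <<'E'
from h import *
import sys
s=sensors.state(); im=get_image('wrist'); cv2.imwrite(sys.argv[1],im['frame'])
print(s['ee_pos'],s['force'])
for t,z in [('jig_base',0),('jig_plate',.038),('circuit_module',.048),('corner_1',.048),('flat_1',.038)]:
    for r in pinpoint(t,im)[:6]: print(t,np.round(r['point']),round(r['confidence'],2),np.round(watz(r['point'],im,s,z),4))
E
python3 look.py pics/w1.png
```

```text
[0.48747043 0.00356861 0.20987022] [ 0.59590333 -0.16088486 -0.87938402]
jig_plate [304. 170.] 0.93 [0.5021 0.0277 0.038 ]
circuit_module [301. 174.] 0.76 [0.4993 0.0303 0.048 ]
circuit_module [607. 154.] 0.16 [ 0.5947 -0.3786  0.048 ]
corner_1 [360. 109.] 0.97 [ 0.5724 -0.019   0.048 ]
corner_1 [262. 231.] 0.88 [0.4312 0.065  0.048 ]
corner_1 [254. 111.] 0.73 [0.5572 0.0844 0.048 ]
corner_1 [349. 231.] 0.64 [ 0.4443 -0.0286  0.048 ]
flat_1 [204. 113.] 0.78 [0.5504 0.1415 0.038 ]
flat_1 [299. 227.] 0.74 [0.4376 0.0253 0.038 ]
flat_1 [300. 112.] 0.64 [0.5614 0.0393 0.038 ]
```

View pics/w1.png

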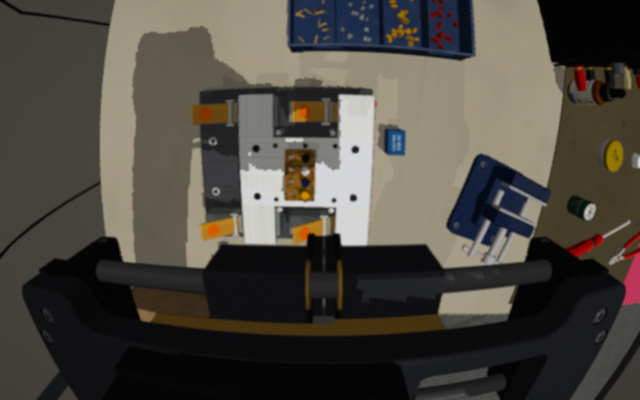

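```bash
python3 - <<'E'
from h import *
s=sensors.state(); im=get_image('wrist')
for p in [(373,96),(371,243),(239,94),(240,242),(201,90),(201,190)]: print(p,watz(p,im,s,.048 if p[0]!=201 else .008).round(4))
obs=[((.5724,-.019),(50,62)),((.4312,.065),(-50,-62)),((.5572,.0844),(-50,62)),((.4443,-.0286),(50,-62)),((.565,.090),(-50,62)),((.447,.076),(-50,-62)),((.564,-.016),(50,62)),((.432,-.029),(50,-62)),((.563,-.024),(50,62)),((.443,-.033),(50,-62)),((.502,.0277),(0,0))]
from scipy.optimize import least_squares
def f(q):
    c,n=np.cos(q[2]),np.sin(q[2]); r=[]
    for w,b in obs:
        b=np.array(b)/1e3; r+=[q[0]+c*b[0]-n*b[1]-w[0],q[1]+n*b[0]+c*b[1]-w[1]]
    return np.array(r)
q=least_squares(f,[.5,.03,-1.45],loss='soft_l1',f_scale=.004).x; print(q,f(q).reshape(-1,2).round(3).tolist())
E
```

```text
(373, 96) [ 0.5857 -0.037   0.048 ]
(371, 243) [ 0.4321 -0.0608  0.048 ]
(239, 94) [0.5719 0.0951 0.048 ]
(240, 242) [0.4134 0.0826 0.048 ]
(201, 90) [0.575  0.1535 0.008 ]
(201, 190) [0.4551 0.1453 0.008 ]
[ 0.50077286  0.02667119 -1.4868413 ] [[-0.006, 0.001], [0.004, 0.006], [0.001, -0.003], [-0.001, 0.0], [-0.007, -0.008], [-0.012, -0.005], [0.003, -0.002], [0.011, 0.001], [0.004, 0.006], [0.0, 0.005], [-0.001, -0.001]]
```

Call:
{"op": "servo_tool", "data": {"plan": "-0.0234 0.014 0 0 0 0;-0.0234 0.014 0 0 0 0;0 0 0.04 0 0 0;0 0 0.04 0 0 0;0 0 0.04 0 0 0"}}

```text
time: 3.55
ee_pos: [0.4439, -0.0371, 0.089]
ee_rot: [[0.992, 0.129, 0.002], [0.129, -0.992, -0.002], [0.002, 0.002, -1.0]]
force: [1.0, -0.5, -0.0]
opening: 0.0007
gripper_force: 0.0
```

Call:
{"op": "servo_tool", "data": {"plan": "0 0 0.01 0 0 0;0 0 0.004 0 0 0;0 0 0 0 0 0"}}

```text
time: 3.85
ee_pos: [0.4445, -0.0355, 0.0765]
ee_rot: [[0.991, 0.132, 0.001], [0.132, -0.991, -0.0], [0.001, 0.0, -1.0]]
force: [-0.6, 0.6, -0.2]
opening: 0.0005
gripper_force: 0.0
```

```bash
python3 look.py pics/w2.png
```

```text
[ 0.44452208 -0.03548238  0.07654531] [-0.60050216  0.61977153 -0.16616005]
jig_plate [237. 136.] 0.66 [0.5012 0.0262 0.038 ]
circuit_module [223. 138.] 0.98 [0.5001 0.032  0.048 ]
circuit_module [155.  42.] 0.35 [0.557  0.0846 0.048 ]
corner_1 [170. 235.] 0.8 [0.4331 0.0677 0.048 ]
corner_1 [317. 237.] 0.68 [ 0.4468 -0.0296  0.048 ]
corner_1 [321.  27.] 0.64 [ 0.5694 -0.0158  0.048 ]
corner_1 [157.  39.] 0.57 [0.5587 0.0838 0.048 ]
flat_1 [234. 232.] 0.65 [0.4384 0.0247 0.038 ]
```

View pics/w2.png

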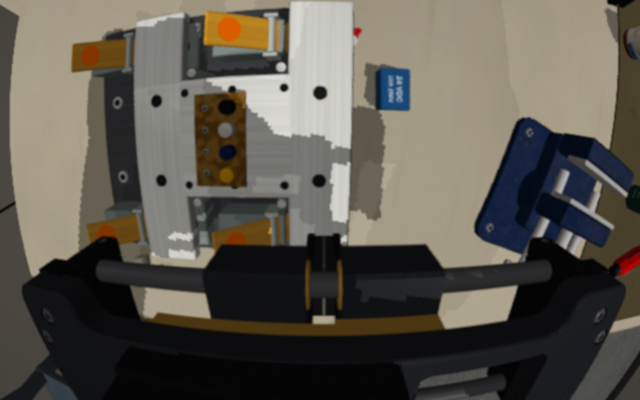

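Call:
{"op": "servo_tool", "data": {"plan": "0.002 -0.0055 0 0 0 0;0 0 0.009 0 0 0;0 0 0.002 0 0 0;0 0 0.001 0 0 0;0 0 0 0 0 0"}}

```text
time: 4.65
ee_pos: [0.445, -0.029, 0.0636]
ee_rot: [[0.991, 0.133, 0.0], [0.133, -0.991, 0.0], [0.0, -0.0, -1.0]]
force: [-0.5, 1.0, 5.2]
opening: 0.0003
gripper_force: 2.1
```

Call:
{"op": "servo_tool", "data": {"plan": "0 0 0.001 0 0 0;0 0 0 0 0 0"}}

```text
time: 4.85
ee_pos: [0.4449, -0.0291, 0.0626]
ee_rot: [[0.991, 0.132, 0.0], [0.132, -0.991, 0.0], [0.0, -0.0, -1.0]]
force: [-1.3, 2.1, 5.4]
opening: 0.0004
gripper_force: 2.4
```

Call:
{"op": "servo_tool", "data": {"plan": "0 0 0.001 0 0 0;0 0 0 0 0 0"}}

```text
time: 5.05
ee_pos: [0.4449, -0.0292, 0.0617]
ee_rot: [[0.991, 0.132, 0.0], [0.132, -0.991, -0.0], [0.0, 0.0, -1.0]]
force: [-0.2, 0.7, 5.9]
opening: 0.0006
gripper_force: 2.7
```

Call:
{"op": "servo_tool", "data": {"plan": "0 0 0.001 0 0 0;0 0 0 0 0 0"}}

```text
time: 5.25
ee_pos: [0.4449, -0.0292, 0.0613]
ee_rot: [[0.991, 0.132, -0.0], [0.132, -0.991, -0.0], [-0.0, 0.0, -1.0]]
force: [-2.5, 2.8, 9.9]
opening: 0.0004
gripper_force: 5.3
```

Call:
{"op": "servo_tool", "data": {"plan": "0 0 0.001 0 0 0;0 0 0 0 0 0"}}

```text
time: 5.45
ee_pos: [0.445, -0.0292, 0.0611]
ee_rot: [[0.991, 0.132, -0.001], [0.132, -0.991, -0.001], [-0.001, 0.001, -1.0]]
force: [-6.4, 0.8, 18.4]
opening: 0.0003
gripper_force: 9.2
```

Call:
{"op": "servo_tool", "data": {"plan": "0 0 0.001 0 0 0;0 0 0 0 0 0"}}

```text
time: 5.65
ee_pos: [0.445, -0.0293, 0.0609]
ee_rot: [[0.991, 0.132, -0.001], [0.132, -0.991, -0.001], [-0.001, 0.001, -1.0]]
force: [-8.8, 1.4, 25.8]
opening: 0.0006
gripper_force: 13.2
```

Call:
{"op": "servo_tool", "data": {"plan": "0 0 -0.003 0 0 0;0 0 -0.001 0 0 0;0 0 0 0 0 0"}}

```text
time: 5.95
ee_pos: [0.4449, -0.0291, 0.0628]
ee_rot: [[0.991, 0.133, 0.0], [0.133, -0.991, -0.0], [0.0, 0.0, -1.0]]
force: [-0.2, 1.3, 4.8]
opening: 0.0006
gripper_force: 2.2
```

Call:
{"op": "servo_tool", "data": {"plan": "0 0 -0.002 0 0 0;0 0 0 0 0 0"}}

```text
time: 6.15
ee_pos: [0.445, -0.029, 0.0646]
ee_rot: [[0.991, 0.133, 0.0], [0.133, -0.991, 0.0], [0.0, -0.0, -1.0]]
force: [-0.3, 3.5, 3.1]
opening: 0.0005
gripper_force: 1.6
```

Call:
{"op": "servo_tool", "data": {"plan": "0 0 -0.001 0 0 0;0 0 0 0 0 0"}}

```text
time: 6.35
ee_pos: [0.4446, -0.0297, 0.0654]
ee_rot: [[0.991, 0.132, -0.0], [0.132, -0.991, -0.0], [-0.0, 0.0, -1.0]]
force: [1.1, 0.1, 1.9]
opening: 0.0002
gripper_force: 1.2
```

Call:
{"op": "servo_tool", "data": {"plan": "0 0 -0.004 0 0 0;0 0 0 0 0 0"}}

```text
time: 6.55
ee_pos: [0.4444, -0.0299, 0.0695]
ee_rot: [[0.991, 0.132, -0.001], [0.132, -0.991, -0.001], [-0.001, 0.001, -1.0]]
force: [0.4, -0.3, -0.6]
opening: 0.0005
gripper_force: 0.0
```

Call:
{"op": "servo_tool", "data": {"plan": "0 0 -0.03 0 0 0;0.0013 -0.0285 0 0 0 0;0.0013 -0.0285 0 0 0 0;0 0 0 0 0 0;0 0 0 0 0 0"}}

```text
time: 7.05
ee_pos: [0.4395, 0.0274, 0.0993]
ee_rot: [[0.991, 0.134, -0.001], [0.134, -0.991, -0.001], [-0.001, 0.001, -1.0]]
force: [-0.2, -0.9, 0.5]
opening: 0.0005
gripper_force: 0.0
```

```bash
python3 look.py pics/w3.png
```

```text
[0.43947315 0.02739537 0.09933535] [-0.16855235 -0.8741775   0.45880494]
circuit_module [333. 140.] 0.68 [0.499  0.0309 0.048 ]
corner_1 [410. 229.] 0.86 [ 0.446  -0.0315  0.048 ]
corner_1 [264.  38.] 0.75 [0.5594 0.083  0.048 ]
corner_1 [270. 227.] 0.74 [0.4347 0.0656 0.048 ]
corner_1 [420.  45.] 0.58 [ 0.5699 -0.0159  0.048 ]
corner_1 [329. 228.] 0.34 [0.4401 0.0251 0.048 ]
flat_1 [330. 224.] 0.94 [0.4393 0.0242 0.038 ]
```

View pics/w3.png

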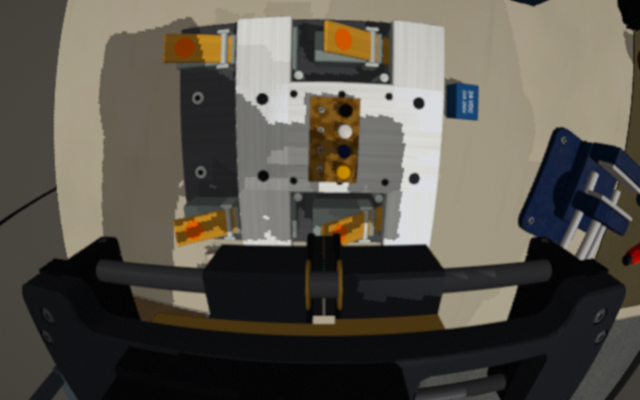

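The picture shows the plate unmoved and the near-right tongue (about 345,228) under the fingertips. I'm pressing down on it now.

Call:
{"op": "servo_tool", "data": {"plan": "0 0 0.015 0 0 0;0 0 0.01 0 0 0;0 0 0.006 0 0 0;0 0 0.005 0 0 0;0 0 0.004 0 0 0"}}

```text
time: 7.85
ee_pos: [0.4399, 0.0274, 0.0592]
ee_rot: [[0.991, 0.132, -0.0], [0.132, -0.991, -0.0], [-0.0, 0.0, -1.0]]
force: [-0.0, 0.7, 2.1]
opening: 0.0006
gripper_force: 1.2
```

Call:
{"op": "servo_tool", "data": {"plan": "0 0 0.003 0 0 0;0 0 0.001 0 0 0;0 0 0 0 0 0"}}

```text
time: 8.15
ee_pos: [0.4395, 0.0271, 0.0552]
ee_rot: [[0.991, 0.132, -0.001], [0.132, -0.991, -0.001], [-0.001, 0.0, -1.0]]
force: [-0.0, -0.4, 0.2]
opening: 0.0005
gripper_force: 0.0
```

Call:
{"op": "servo_tool", "data": {"plan": "0 0 0.001 0 0 0;0 0 0 0 0 0"}}

```text
time: 8.35
ee_pos: [0.4396, 0.0271, 0.055]
ee_rot: [[0.991, 0.132, -0.001], [0.132, -0.991, -0.001], [-0.001, 0.001, -1.0]]
force: [-2.1, 0.2, 5.5]
opening: 0.0007
gripper_force: 3.2
```

Contact with the stop at z = 0.055, so the tongue should be flat. I'll press slightly more, then lift and look.

Call:
{"op": "servo_tool", "data": {"plan": "0 0 0.0006 0 0 0;0 0 0 0 0 0"}}

```text
time: 8.55
ee_pos: [0.4396, 0.0271, 0.0548]
ee_rot: [[0.991, 0.132, -0.001], [0.132, -0.991, -0.001], [-0.001, 0.001, -1.0]]
force: [-4.1, 0.4, 11.4]
opening: 0.0005
gripper_force: 5.7
```

Call:
{"op": "servo_tool", "data": {"plan": "0 0 -0.01 0 0 0;0 0 -0.04 0 0 0;0 0 -0.05 0 0 0;-0.04 0 -0.03 0 0 0;0 0 0 0 0 0"}}

```text
time: 9.05
ee_pos: [0.4005, 0.0215, 0.1898]
ee_rot: [[0.991, 0.131, 0.011], [0.131, -0.991, -0.008], [0.01, 0.009, -1.0]]
force: [0.1, -0.0, 0.3]
opening: 0.0006
gripper_force: 0.0
```

```bash
python3 look.py pics/w4.png; python3 -c "
from h import *
cv2.imwrite('pics/s4.png',cv2.resize(get_image('scene')['frame'][170:245,220:340],(800,500),interpolation=3))"
```

```text
[0.40047359 0.02148016 0.18983643] [ 0.11604769 -0.02332117  0.33299628]
jig_plate [330.  90.] 0.61 [0.4998 0.0283 0.038 ]
circuit_module [327.  88.] 0.83 [0.5004 0.0321 0.048 ]
corner_1 [283. 156.] 0.94 [0.4326 0.0645 0.048 ]
corner_1 [383. 153.] 0.88 [ 0.4481 -0.029   0.048 ]
corner_1 [279.  24.] 0.64 [0.557  0.0842 0.048 ]
corner_1 [386.  23.] 0.62 [ 0.5734 -0.0144  0.048 ]
corner_1 [234. 197.] 0.45 [0.3872 0.1093 0.048 ]
flat_1 [325.  28.] 0.91 [0.5604 0.0419 0.038 ]
flat_1 [279.  22.] 0.71 [0.5621 0.0863 0.038 ]
flat_1 [222.  28.] 0.64 [0.553 0.142 0.038]
flat_1 [223. 153.] 0.62 [0.4278 0.126  0.038 ]
flat_1 [324. 157.] 0.59 [0.4355 0.0261 0.038 ]
```

View pics/w4.png

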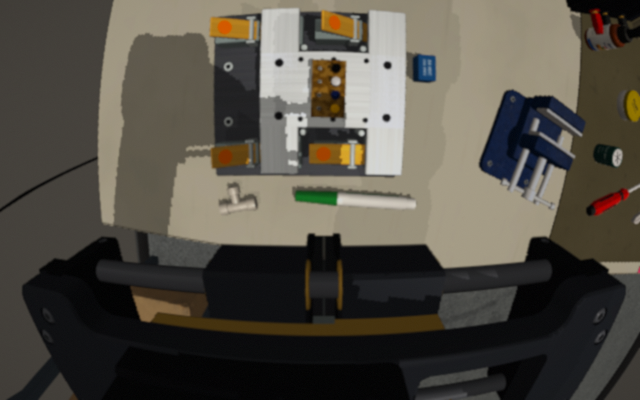

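View pics/s4.png

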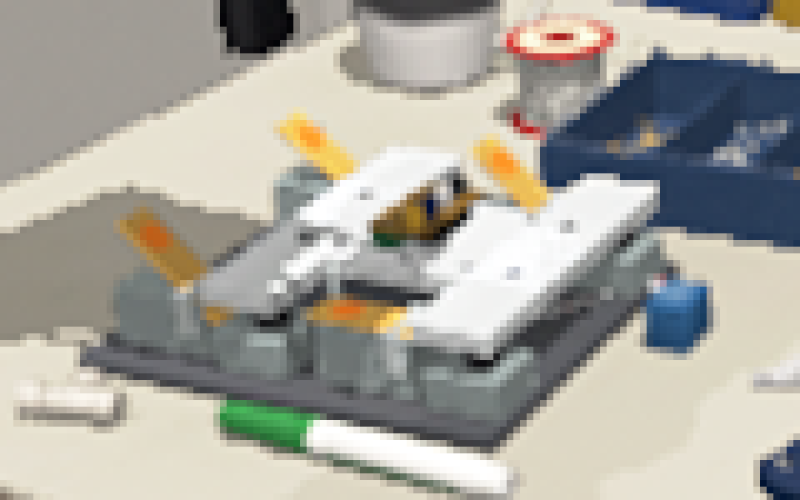

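The near-right tongue (about 350,315 in the scene crop) lies flat. The other three are still up, and the plate and module have not moved.

```bash
python3 -c "
from h import *
print(robot.sign_off())"
```

```text
the job is handed in; nothing more can be done
None
```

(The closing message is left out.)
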